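# Return the sample stick to its rack and close the bail

## Robot

A 7-joint arm with a two-finger parallel gripper is mounted at the origin on the work surface. World frame = base frame: x ahead of the robot, y to its left, z up, the work surface at z = 0. Lengths are in m, angles in rad, forces in N, time in s.
With the tool pointing down it reaches from about 0.4 to 0.875 m from the base axis. Payload 19.3 kg.
Tool frame: the origin (TCP) lies at the very end of the fingers, on their centre line; the grasp point (between the pads) lies 19 mm behind it; z points along the fingers, y is the line along which they close (so a half turn about z gives the same grasp; the last joint's range is limited). The gripper opens to 85 mm and grips with 20 to 120 N. Pads are 22 mm wide; open, the fingers measure 114 mm over their backs; the gripper's body (76 mm by 85 mm) begins 54 mm behind the grasp point. The pads swing forward as they close: fully open they stand 13 mm farther back than shut.
Start: joints at [-1.342, 0.521, -0.036, 1.599, 0.021, 1.021, -0.113], TCP at [0.184, 0.597, 0.231] pointing down, gripper open.
Joint ranges: [-2.91, 2.91], [-0.3, 2.13], [-1.5, 1.42], [0.17, 2.43], [-1.26, 4.41], [0.16, 1.93], [-2.52, 2.52]. Speed limits (rad/s): [1.89, 1.89, 2.39, 2.39, 3.01, 3.01, 3.01].

## Interface

Orientations are given as [roll, pitch, yaw] about the fixed x, y, z axes, in that order (R = Rz(yaw) Ry(pitch) Rx(roll)).
In Python, from workcell import monitor, optics, workorder gives the robot as it stands.
- The arm moves only by the tool apply_moves, never from a script. Its arguments are lists of equal length, an entry for each row: "linear": the shift along the tool's x, y, z each as a share of 0.1 m, from -1 to 1, a list of three; "delta_rot": the turn, a rotation vector about the tool's x, y, z each as a share of 120 degrees, from -1 to 1, a list of three. A call has exactly 5 rows; each row is the pose to reach, as a shift and turn from the pose commanded when the call began, along the tool's axes at that moment; what a row does not reach only later rows make up. A row lasts 1/12 s, in which the tool goes at most 41.7 mm and 7.16 degrees, less where a joint would pass 70% of its speed; a pose out of reach is approached as far as the arm can. A call with a number of a shift or a turn outside -1 to 1 is refused whole. A call with a gripper value outside its range is refused whole. "gripper" is the opening, from -1 (shut) to 1 (fully open), set as the call begins (left out, the last holds). The fingers move at their own pace and stop on an object; "force" is the grip in N (left out, the last holds). Time passes only in rows, so rows that repeat a pose let the fingers close, or fill a call up. It gives the time, the measured TCP pose, the force, the opening and the grip force at its end, in the units of the state.
- monitor.observe(): the state, without advancing time (a new reading comes with each control period).
- optics.grab_frame(name): name is "scene" or "top"; returns (picture, depth): 384x512x3 uint8, red, green, blue; 384x512 float32, m along the optical axis (not along the pixel's ray), 0 where there is no reading.
- optics.camera_info(name): a dict with "fx", "fy", "cx", "cy" (pixels), "D" ([k1, k2, p1, p2, k3] as OpenCV has them; the pictures are not rectified), "rvec" (rotation vector, rad) and "tvec" (3), from world to camera coordinates, as OpenCV has them. Camera axes: x right, y down, z forward; pixel columns grow to the right and rows downward; lengths in m; the calibration is good to about 2 mm. A picture is of the moment at which its call begins. camera_info takes no time and is no camera call.
- workorder.job_done(): hands the job in; it is judged then, once.
The state is a dict: "clock": time; "qpos": joint angles; "qd": joint speeds; "joint_efforts": joint torques, N m; "position": TCP position; "tool_rot": TCP orientation; "force": force on the tool from outside, world axes, zero at the start; "moment": the same for the moment, N m; "grip_width": finger opening in m; "finger_force": force on a finger pad.
Only numpy, scipy, OpenCV 4.12 (cv2) and the standard library are available. Lean on these libraries where they do the work, as an engineer would, in place of code of your own. Each camera call takes 0.05 s, during which the arm holds its last target. There are 200 camera calls.

## Task

Put the sample stick that lies loose on the bench back into the empty berth of the three-berth rack, its square head at the same end as the heads of the two sticks already there, lowering it in rather than letting it fall. When it lies fully down in both plates, swing the rack's steel bail right down over the sticks and let go, leaving the two parked sticks and everything else on the bench where they are.

Things in the scene. Friction and masses are not known exactly. Their poses are not given: they have to be found in the camera images.
- stick: Loose stick: steel tube, 16 mm diameter, 110 mm free length, between a square aluminium head box (40 long, 36 x 36 mm) and a round copper can (40 long, 34 mm diameter); 198 mm overall with the head's end connector; 0.2 to 0.5 kg, balanced. Origin on the axis at the tube's middle, 18 mm above the bench; x along the tube from head (x -95 to -55 mm) to can (55 to 95 mm), z up.
- stick_head (a point): Centre of the loose stick's head box, at x = -75 mm of stick.
- rack: Fixed plastic rack, base 116 x 250 x 10 mm. Two white plates stand at x -50 to -40 and 40 to 50 mm, each with 3 open-topped slots 22 mm wide: floor 47 mm, straight to 63, flared to 75 mm above the bench. Seated, a tube lies in both plates, head beyond the -x plate, can beyond the +x plate (5 mm end play). Origin under its centre on the bench; x along the sticks, heads to cans; y across berths.
- bail (a joint): Angle of the rack's bail: 0 = closed, lying level over the tubes; about 1.57 = upright; 2.6 to 2.8 = open, laid back beyond the cans (+x). It stays where it is left.
- bail_bar (a point): Middle of the bail's cross bar. The bail is a U of 8 mm steel rod: a 238 mm cross bar along the rack's y on two 70 mm arms. Closed, the bar lies 68 mm above the bench 14 mm to the head side of the tubes' middle, 1 mm clear of seated tubes.
- bail_hinge (a point): Middle of the bail's hinge axis (along the rack's y), at rack x = 56, y = 0, z = 68 mm.
- parked_a: A stick of the same make already seated in one berth of the rack (which one varies); same origin and axes as stick.
- parked_b: A second such stick already seated in another berth.
- berth0 (a point): Berth at rack y = -70 mm: where the origin of a fully seated stick lies, 55 mm above the bench. Its axes are the rack's.
- berth1 (a point): Berth at rack y = 0 mm: where the origin of a fully seated stick lies, 55 mm above the bench. Its axes are the rack's.
- berth2 (a point): Berth at rack y = 70 mm: where the origin of a fully seated stick lies, 55 mm above the bench. Its axes are the rack's.
- cap: Bystander: red plastic cap, 44 mm across, 40 mm high. Origin at the centre of its underside.
- flange: Bystander: round steel flange stub, 55 mm across, 30 mm high. Origin at the centre of its underside.
- driver: Bystander: screwdriver, 180 mm long, lying down. Origin under it; x along it.
- mug: Bystander: white mug, 80 mm across, 90 mm high. Origin at the centre of its underside.
- spanner: Bystander: steel spanner, 170 mm long, lying flat. Origin under it; x along it.

How it is judged:
By the outcome, as a careful person would: the job done as asked, in the order asked, and still so for the second after the job is handed in, with the robot touching nothing.
It also fails if it takes over 64 s, if anything falls off the work surface, if the arm or the gripper's body presses on something with over 40 N, if the wrist force passes 120 N, or if a joint passes its speed limit or range.

## Working session

There is one attempt and no reset: what is moved stays moved. The work goes in short steps, Python scripts to look and compute and a tool call to move; the robot and the scene stay as the last step left them, time stands still between calls to the robot, and variables do not carry over. Pictures are saved under pics/ and viewed, at most 10 in all, crops included, and the job is handed in when it is done.

Besides the shell and the picture viewer there is one more tool, called after "Call:" as name(argument=value, ...) on one line, values as JSON. apply_moves: Moves the arm, as the interface text tells. Its arguments: {"type":"object","properties":{"linear":{"type":"array"},"delta_rot":{"type":"array"},"gripper":{"type":"number"},"force":{"type":"number"}},"required":["linear","delta_rot"]}

```bash
mkdir -p pics; ls
cat > h.py <<'E'
import numpy as np, cv2
from workcell import monitor, optics, workorder
from scipy.spatial.transform import Rotation as Ro
def cam(n):
    c=optics.camera_info(n); K=np.array([[c['fx'],0,c['cx']],[0,c['fy'],c['cy']],[0,0,1]],float)
    R=cv2.Rodrigues(np.array(c['rvec'],float))[0]; return K,np.array(c['D'],float),R,np.array(c['tvec'],float).ravel()
def cloud(n,d):
    K,D,R,t=cam(n); h,w=d.shape
    uv=np.stack(np.meshgrid(np.arange(w),np.arange(h)),-1).reshape(-1,1,2).astype(float)
    p=cv2.undistortPoints(uv,K,D).reshape(h,w,2)
    X=np.dstack([p*d[...,None],d]); return (X-t)@R
def ray(n,uv,z):
    K,D,R,t=cam(n); p=cv2.undistortPoints(np.array(uv,float).reshape(-1,1,2),K,D).reshape(-1,2)
    d=np.c_[p,np.ones(len(p))]@R; o=-R.T@t; return o+d*((z-o[2])/d[:,2])[:,None]
def grab(n,tag):
    im,d=optics.grab_frame(n); cv2.imwrite(f'pics/{n}_{tag}.png',im[...,::-1]); np.savez(f'{n}_{tag}.npz',im=im,d=d); return im,d
E
python3 - <<'E'
from h import *
for n in('scene','top'):
    grab(n,'0'); K,D,R,t=cam(n); print(n,K[0,0],-R.T@t,R[2])
s=monitor.observe(); print(s)
E
```

```text
pics
scene 359.2639054742087 [1.2200929  0.06040851 0.87364715] [-0.64417031 -0.08122849 -0.76055673]
top 433.4727948105762 [ 0.24438655 -0.00840623  1.35072663] [ 0.19368966  0.00484202 -0.9810509 ]
{'clock': 0.1, 'qpos': array([-1.34220406,  0.52198632, -0.0363069 ,  1.59993582,  0.02120335,
        1.02112705, -0.11279947]), 'qd': array([ 0.0002537 , -0.00067859, -0.00022747, -0.00071241,  0.0001963 ,
        0.00035491,  0.00129558]), 'joint_efforts': array([ 3.53661198e-03, -9.28483272e+01,  1.98440664e+00, -3.70528042e+01,
        1.82179094e-02,  5.32631966e-03,  6.77149660e-05]), 'position': array([0.18393391, 0.59700038, 0.23076907]), 'tool_rot': array([-3.14052482e+00,  8.88147313e-05,  2.84277366e+00]), 'force': array([-0.59978043,  1.25330579,  0.09409975]), 'moment': array([-0.01278578,  0.05499964, -0.04530694]), 'finger_force': 0.0, 'grip_width': 0.0855691212722391}
```

View pics/top_0.png

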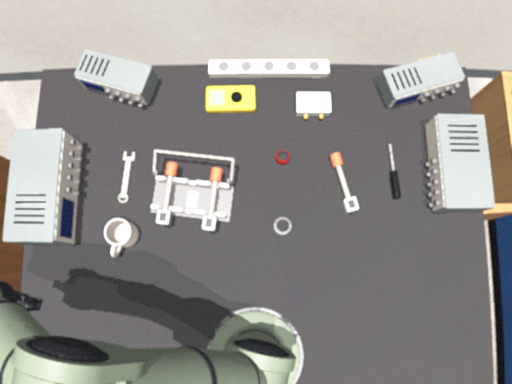

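View pics/scene_0.png

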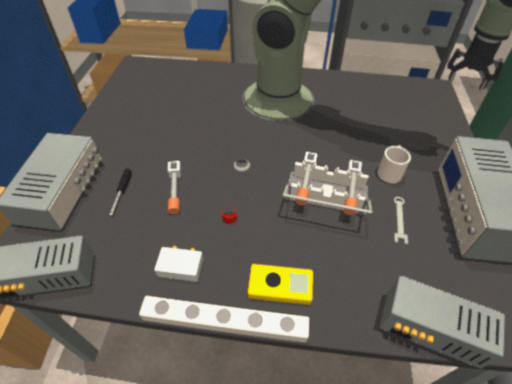

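Top view: the loose stick has its can at (337,158) and its head at (351,204). The rack is around (193,197), with the middle berth empty, heads toward the robot and the bail laid back at the top. Next I'll measure these.

```bash
cat > m.py <<'E'
from h import *
def pts(tag,n):
    f=np.load(f'{n}_{tag}.npz'); return cloud(n,f['d'].astype(float)),f['im'].astype(int)
def orange(im): return (im[...,0]>150)&(im[...,0]-im[...,2]>80)&(im[...,1]<160)&(im[...,1]-im[...,2]>10)
if __name__=='__main__':
  for n in('top','scene'):
    P,im=pts('0',n); 
    b=(P[...,2]>-.03)&(P[...,2]<.2)&(P[...,0]>.35)
    r,_=cv2.connectedComponents(orange(im).astype(np.uint8))
    nl,l,st,c=cv2.connectedComponentsWithStats((orange(im)).astype(np.uint8))
    for i in range(1,nl):
        if st[i,4]>25: print(n,'orange',c[i].round(1),st[i,4],np.nanmedian(P[l==i],0).round(4),np.percentile(P[l==i][:,2],[5,95]).round(3))
    fl=b&(abs(P[...,2])<.02); print('bench z',np.median(P[fl][:,2]))
    # loose stick: z>8mm within 0.13 of approx
    ap=ray(n,[[344,181]] if n=='top' else [[174,186]],.02)[0]; print('approx',ap)
    m=b&(np.hypot(P[...,0]-ap[0],P[...,1]-ap[1])<.125)&(P[...,2]>.012)
    nl,l,st,c=cv2.connectedComponentsWithStats(m.astype(np.uint8))
    i=1+np.argmax(st[1:,4]); Q=P[l==i]; print('stick comps',st[1:,4])
    q=Q[:,:2]; mu=q.mean(0); v=np.linalg.svd(q-mu)[2][0]; v*=np.sign(v[0]); s=(q-mu)@v; w=(q-mu)@[-v[1],v[0]]
    print('ang(head->can)',np.arctan2(v[1],v[0]),'mid',mu+v*(s.min()+s.max())/2,'len',np.ptp(s))
    for a in np.arange(s.min(),s.max(),.02):
        k=(s>=a)&(s<a+.02); print(' ',(a-s.min()).round(3),k.sum(),w[k].min().round(4),w[k].max().round(4),Q[k,2].max().round(4))
  for n,box in(('top',(140,245,140,240)),('scene',(270,385,140,240))):
    f=np.load(f'{n}_0.npz')['im'][box[2]:box[3],box[0]:box[1],::-1]
    cv2.imwrite(f'pics/crop_{n}.png',cv2.resize(f,None,fx=5,fy=5,interpolation=cv2.INTER_CUBIC))
E
python3 m.py
python3 - <<'E'
import cv2,numpy as np
a=[cv2.imread(f'pics/crop_{n}.png') for n in('top','scene')]
a=[cv2.resize(x,(400,int(x.shape[0]*400/x.shape[1]))) for x in a]; h=min(x.shape[0] for x in a)
cv2.imwrite('pics/crops.png',np.hstack([x[:h] for x in a]))
E
```

```text
top orange [221. 112.] 27 [0.7674 0.1085 0.0109] [0.006 0.015]
top orange [175.5 169. ] 27 [0.5612 0.2413 0.061 ] [-0.001  0.068]
bench z -0.00022870127234149657
approx [ 0.53177507 -0.28321478  0.02      ]
stick comps [502]
ang(head->can) 0.27153883822273356 mid [ 0.52647337 -0.27901679] len 0.19433979828705883
  0.0 79 -0.0197 0.0169 0.0422
  0.02 85 -0.0203 0.0179 0.0442
  0.04 45 -0.0196 0.0158 0.04
  0.06 34 -0.0082 0.0063 0.0294
  0.08 30 -0.0094 0.0062 0.0334
  0.1 33 -0.0094 0.0062 0.0305
  0.12 32 -0.0094 0.0061 0.0299
  0.14 49 -0.0167 0.0146 0.0366
  0.16 67 -0.0196 0.0145 0.0397
  0.18 48 -0.018 0.0143 0.0375
scene orange [302.8 192.1] 91 [0.5443 0.1165 0.069 ] [0.06  0.073]
scene orange [173.  203.3] 123 [ 0.606  -0.261   0.0301] [0.022 0.034]
scene orange [350.9 201.7] 94 [0.5613 0.2538 0.0689] [0.062 0.073]
scene orange [ 13.6 286.6] 65 [ 0.9361 -0.5666  0.0662] [0.055 0.071]
scene orange [281.  298.7] 147 [0.8538 0.0813 0.0195] [0.012 0.029]
scene orange [  6.6 317.7] 72 [ 0.8761 -0.8945 -0.4194] [-0.424 -0.413]
bench z -0.0005572251400266888
approx [ 0.53187978 -0.28050845  0.02      ]
stick comps [439]
ang(head->can) 0.2579707886138678 mid [ 0.53212004 -0.28168391] len 0.19349581631286347
  0.0 49 -0.0176 0.0169 0.04
  0.02 71 -0.0191 0.0168 0.04
  0.04 53 -0.0159 0.0153 0.0386
  0.06 30 -0.0089 0.0068 0.0264
  0.08 23 -0.0087 0.005 0.0269
  0.1 23 -0.0079 0.0051 0.0268
  0.12 26 -0.0076 0.0052 0.0288
  0.14 32 -0.0149 0.0145 0.0339
  0.16 57 -0.0143 0.0151 0.0371
  0.18 75 -0.0181 0.0149 0.0359
```

View pics/crops.png

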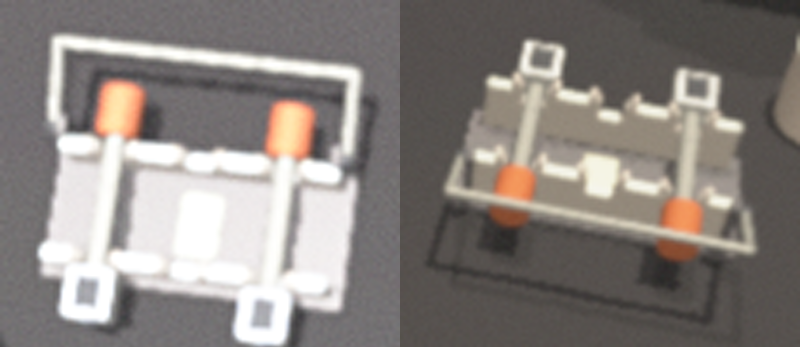

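The middle berth, berth1, is empty. The slot floor shows low between the two occupied slots in both crops. Now I'll refine the rack pose from the parked sticks and plates.

```bash
cat > r.py <<'E'
from m import *
import sys
yaw=-.124; c0=np.array([.485,.193])
for it in range(3):
  ys=[];
  for n in('top','scene'):
    P,im=pts('0',n); ca,sa=np.cos(yaw),np.sin(yaw)
    d=P[...,:2]-c0; X=d@[ca,sa]; Y=d@[-sa,ca]; Z=P[...,2]
    out=[]
    for y0 in(-.07,.07):
      seg=[]
      for x0,x1,z in((-.03,.03,.05),(-.095,-.06,.05),(.06,.095,.05)):
        k=(X>x0)&(X<x1)&(abs(Y-y0)<.028)&(Z>z)
        e=(np.percentile(Y[k],3)+np.percentile(Y[k],97))/2 if k.sum()>5 else np.nan
        seg+=[e-y0, X[k].mean() if k.sum() else np.nan]
      out.append(seg)
      if it==2: print(n,y0,np.array(seg).round(4))
    ys.append(out)
    k=(abs(Y)<.12)&(Z>.066)&(Z<.085)&(abs(abs(Y)-.07)>.03)&(abs(X)<.055)
    xm=[(np.percentile(X[k&s],5)+np.percentile(X[k&s],95))/2 for s in((X<-.02),(X>.02))]
    if it==2: print(n,'plates',np.round(xm,4),'widthspan', np.round([X[k&(X<0)].min(),X[k&(X>0)].max(),Y[k].min(),Y[k].max()],4))
    ys[-1].append(xm)
  A=np.array([o[:2] for o in ys]); dy=np.nanmean(A[:,:,[0,2,4]])
  sl=np.nanmean((A[:,:,4]-A[:,:,2])/(A[:,:,5]-A[:,:,3])); dx=np.mean([o[2] for o in ys])
  print('corr',dx,dy,sl); 
  c0=c0+dx*np.array([ca,sa])+dy*np.array([-sa,ca]); yaw+=sl
print('rack',c0,yaw)
E
python3 r.py
```

```text
corr -0.002280600772280922 0.0016620925401985831 0.0007682257385015778
corr -0.0008242373618517727 -5.3806951930597995e-06 -0.00016204487980106172
top -0.07 [ 0.002   0.0001  0.0018 -0.0773  0.0016  0.0752]
top 0.07 [-0.0004 -0.0003 -0.0002 -0.0774 -0.0003  0.0759]
top plates [-0.0467  0.0448] widthspan [-0.0535  0.0547 -0.1199  0.12  ]
scene -0.07 [-0.0012  0.0004 -0.0011 -0.0767 -0.0006  0.078 ]
scene 0.07 [-0.0006 -0.0004 -0.0006 -0.077  -0.0011  0.0775]
scene plates [-0.0459  0.047 ] widthspan [-0.0522  0.0545 -0.1184  0.1178]
corr -0.0001810864226731105 -4.730223005276757e-05 -0.0004884520439622084
rack [0.4819383  0.19500272] -0.1238822711852617
```

```bash
cat > s.py <<'E'
from m import *
mid=np.array([.529,-.280]); a=.265
for n in('top','scene'):
    f=np.load(f'{n}_0.npz')['im'].astype(int); h,w=f.shape[:2]
    uv=np.stack(np.meshgrid(np.arange(w),np.arange(h)),-1).reshape(-1,2)
    G=ray(n,uv,.018)[:,:2]-mid; v=np.array([np.cos(a),np.sin(a)]); s=G@v; t=G@[-v[1],v[0]]
    I=f.reshape(-1,3)[:,0]
    near=(abs(s)<.13)&(abs(t)<.05); thr=(np.median(I[near])+np.percentile(I[near],90))/2
    m=near&(I>thr); tb=m&(abs(s)<.04)
    p=np.polyfit(s[tb],t[tb],1); print(n,thr,'axis ang',a+np.arctan(p[0]),'off',p[1],'n',tb.sum())
    print('s extent',np.percentile(s[m],[.5,99.5]).round(4))
    wd=[(round(x,3),round(float(np.ptp(t[m&(abs(s-x)<.003)])),3)) for x in np.arange(-.105,.11,.006) if (m&(abs(s-x)<.003)).sum()>1]; print(wd)
    print('obj heights cap/flange/mug etc skip')
E
python3 s.py
```

```text
top 185.0 axis ang 0.2696419257693593 off -0.0009375572057848658 n 127
s extent [-0.095   0.0997]
[(np.float64(-0.093), 0.036), (np.float64(-0.087), 0.04), (np.float64(-0.081), 0.04), (np.float64(-0.075), 0.041), (np.float64(-0.069), 0.043), (np.float64(-0.063), 0.042), (np.float64(-0.057), 0.038), (np.float64(-0.051), 0.037), (np.float64(-0.045), 0.013), (np.float64(-0.039), 0.014), (np.float64(-0.033), 0.015), (np.float64(-0.027), 0.014), (np.float64(-0.021), 0.014), (np.float64(-0.015), 0.013), (np.float64(-0.009), 0.014), (np.float64(-0.003), 0.015), (np.float64(0.003), 0.014), (np.float64(0.009), 0.014), (np.float64(0.015), 0.013), (np.float64(0.021), 0.014), (np.float64(0.027), 0.015), (np.float64(0.033), 0.014), (np.float64(0.039), 0.013), (np.float64(0.045), 0.014), (np.float64(0.051), 0.015), (np.float64(0.057), 0.031), (np.float64(0.063), 0.033), (np.float64(0.069), 0.033), (np.float64(0.075), 0.034), (np.float64(0.081), 0.034), (np.float64(0.087), 0.034), (np.float64(0.093), 0.031), (np.float64(0.099), 0.027)]
obj heights cap/flange/mug etc skip
scene 142.85000000000002 ax
[... 380 characters left out ...]
oat64(-0.045), 0.016), (np.float64(-0.039), 0.013), (np.float64(-0.033), 0.01), (np.float64(-0.027), 0.01), (np.float64(-0.021), 0.009), (np.float64(-0.015), 0.009), (np.float64(-0.009), 0.009), (np.float64(-0.003), 0.009), (np.float64(0.003), 0.009), (np.float64(0.009), 0.009), (np.float64(0.015), 0.012), (np.float64(0.021), 0.012), (np.float64(0.027), 0.012), (np.float64(0.033), 0.012), (np.float64(0.039), 0.012), (np.float64(0.045), 0.021), (np.float64(0.051), 0.03), (np.float64(0.057), 0.03), (np.float64(0.063), 0.03), (np.float64(0.069), 0.03), (np.float64(0.075), 0.03), (np.float64(0.081), 0.03), (np.float64(0.087), 0.03), (np.float64(0.093), 0.024)]
obj heights cap/flange/mug etc skip
```

```bash
cat > plan.py <<'E'
from h import *
def plan(start,wps,rd=0.01):
    """start/wps: (x,y,z,yaw), tool down; prints row-5 targets, ncalls legs"""
    p=np.array(start[:3],float); yaw=start[3]
    for w in wps:
        w=np.array(w,float)
        while True:
            d=w[:3]-p; c,s=np.cos(yaw),np.sin(yaw)
            t=np.array([c*d[0]+s*d[1], s*d[0]-c*d[1], -d[2]])  # tool x=(c,s) y=(s,-c) z down
            dy=yaw-w[3]
            n=max(np.ceil(max(abs(t).max()/.1-1e-3,abs(dy)/np.radians(35)-1e-3)),1)
            l=np.round(t/n/.1/rd)*rd; r=np.round(dy/n/np.radians(120)/.005)*.005
            l=np.clip(l,-1,1); q=l*.1; p=p+np.array([c*q[0]+s*q[1],s*q[0]-c*q[1],-q[2]]); yaw-=r*np.radians(120)
            print('lin',l.round(3),'rz',round(r,4),'->',p.round(4),round(yaw,4))
            if n==1: break
E
python3 - <<'E'
from plan import *
plan((.1839,.597,.2308,2.8428),[(.36,.40,.25,1.8),(.50,.0,.25,.8),(.5313,-.281,.12,.264)])
E
```

```text
lin [-0.75 -0.45 -0.06] rz 0.165 -> [0.2423 0.5319 0.2368] 2.4972
lin [-0.87 -0.17 -0.07] rz 0.165 -> [0.3017 0.4661 0.2438] 2.1516
lin [-0.87  0.13 -0.06] rz 0.17 -> [0.3603 0.4005 0.2498] 1.7956
lin [-0.84  0.09 -0.  ] rz 0.095 -> [0.3878 0.3206 0.2498] 1.5966
lin [-0.81  0.26 -0.  ] rz 0.095 -> [0.4159 0.2403 0.2498] 1.3977
lin [-0.74  0.41 -0.  ] rz 0.095 -> [0.4435 0.1603 0.2498] 1.1987
lin [-0.64  0.55 -0.  ] rz 0.095 -> [0.4715 0.0807 0.2498] 0.9997
lin [-0.52  0.68 -0.  ] rz 0.095 -> [5.006e-01 2.000e-04 2.498e-01] 0.8008
lin [-0.6   0.73  0.43] rz 0.085 -> [ 0.5112 -0.0937  0.2068] 0.6227
lin [-0.46  0.82  0.43] rz 0.085 -> [ 0.5217 -0.1871  0.1638] 0.4447
lin [-0.32  0.89  0.44] rz 0.085 -> [ 0.5311 -0.2812  0.1198] 0.2667
```

Call:
apply_moves(linear=[[-0.15,-0.09,-0.01],[-0.3,-0.18,-0.02],[-0.45,-0.27,-0.04],[-0.6,-0.36,-0.05],[-0.75,-0.45,-0.06]], delta_rot=[[0,0,0.033],[0,0,0.066],[0,0,0.099],[0,0,0.132],[0,0,0.165]], gripper=1)

```text
clock: 0.52
position: [0.2428, 0.5314, 0.2371]
tool_rot: [-3.141, 0.0, 2.494]
force: [0.2, 0.3, 0.5]
grip_width: 0.0855
finger_force: 0.0
```

Conventions confirmed.

Call:
apply_moves(linear=[[-0.17,-0.03,-0.01],[-0.35,-0.07,-0.03],[-0.52,-0.1,-0.04],[-0.7,-0.14,-0.06],[-0.87,-0.17,-0.07]], delta_rot=[[0,0,0.033],[0,0,0.066],[0,0,0.099],[0,0,0.132],[0,0,0.165]])

```text
clock: 0.93
position: [0.3023, 0.4654, 0.2443]
tool_rot: [-3.141, 0.0, 2.148]
force: [0.5, 0.5, 1.1]
grip_width: 0.0851
finger_force: 0.0
```

Call:
apply_moves(linear=[[-0.17,0.03,-0.01],[-0.35,0.05,-0.02],[-0.52,0.08,-0.04],[-0.7,0.1,-0.05],[-0.87,0.13,-0.06]], delta_rot=[[0,0,0.034],[0,0,0.068],[0,0,0.102],[0,0,0.136],[0,0,0.17]])

```text
clock: 1.35
position: [0.3608, 0.3998, 0.2502]
tool_rot: [-3.141, 0.0, 1.792]
force: [-0.7, 0.3, -0.7]
grip_width: 0.085
finger_force: 0.0
```

Call:
apply_moves(linear=[[-0.17,0.02,0],[-0.34,0.04,0],[-0.5,0.05,0],[-0.67,0.07,0],[-0.84,0.09,0]], delta_rot=[[0,0,0.019],[0,0,0.038],[0,0,0.057],[0,0,0.076],[0,0,0.095]])

```text
clock: 1.77
position: [0.388, 0.3194, 0.2503]
tool_rot: [-3.141, -0.0, 1.594]
force: [0.5, -0.2, -0.1]
grip_width: 0.0856
finger_force: 0.0
```

Call:
apply_moves(linear=[[-0.16,0.05,0],[-0.32,0.1,0],[-0.49,0.16,0],[-0.65,0.21,0],[-0.81,0.26,0]], delta_rot=[[0,0,0.019],[0,0,0.038],[0,0,0.057],[0,0,0.076],[0,0,0.095]])

```text
clock: 2.18
position: [0.4165, 0.2389, 0.2503]
tool_rot: [3.142, -0.0, 1.394]
force: [0.0, -0.2, -0.3]
grip_width: 0.0855
finger_force: 0.0
```

Call:
apply_moves(linear=[[-0.15,0.08,0],[-0.3,0.16,0],[-0.44,0.25,0],[-0.59,0.33,0],[-0.74,0.41,0]], delta_rot=[[0,0,0.019],[0,0,0.038],[0,0,0.057],[0,0,0.076],[0,0,0.095]])

```text
clock: 2.6
position: [0.4441, 0.159, 0.2503]
tool_rot: [3.142, -0.0, 1.195]
force: [0.8, 0.1, -0.6]
grip_width: 0.0852
finger_force: 0.0
```

Call:
apply_moves(linear=[[-0.13,0.11,0],[-0.26,0.22,0],[-0.38,0.33,0],[-0.51,0.44,0],[-0.64,0.55,0]], delta_rot=[[0,0,0.019],[0,0,0.038],[0,0,0.057],[0,0,0.076],[0,0,0.095]])

```text
clock: 3.02
position: [0.4721, 0.0794, 0.2503]
tool_rot: [3.142, 0.0, 0.996]
force: [0.8, 0.3, 0.3]
grip_width: 0.0854
finger_force: 0.0
```

Call:
apply_moves(linear=[[-0.1,0.14,0],[-0.21,0.27,0],[-0.31,0.41,0],[-0.42,0.54,0],[-0.52,0.68,0]], delta_rot=[[0,0,0.019],[0,0,0.038],[0,0,0.057],[0,0,0.076],[0,0,0.095]])

```text
clock: 3.43
position: [0.5009, -0.0012, 0.2503]
tool_rot: [3.142, 0.0, 0.797]
force: [0.0, 0.4, -0.6]
grip_width: 0.085
finger_force: 0.0
```

Call:
apply_moves(linear=[[-0.12,0.15,0.09],[-0.24,0.29,0.17],[-0.36,0.44,0.26],[-0.48,0.58,0.34],[-0.6,0.73,0.43]], delta_rot=[[0,0,0.017],[0,0,0.034],[0,0,0.051],[0,0,0.068],[0,0,0.085]])

```text
clock: 3.85
position: [0.5114, -0.0952, 0.2069]
tool_rot: [3.141, -0.0, 0.619]
force: [0.6, -0.1, -0.4]
grip_width: 0.0856
finger_force: 0.0
```

Call:
apply_moves(linear=[[-0.09,0.16,0.09],[-0.18,0.33,0.17],[-0.28,0.49,0.26],[-0.37,0.66,0.34],[-0.46,0.82,0.43]], delta_rot=[[0,0,0.017],[0,0,0.034],[0,0,0.051],[0,0,0.068],[0,0,0.085]])

```text
clock: 4.27
position: [0.5217, -0.1889, 0.1639]
tool_rot: [3.141, 0.0, 0.441]
force: [0.2, 0.4, -0.5]
grip_width: 0.0855
finger_force: 0.0
```

Call:
apply_moves(linear=[[-0.06,0.18,0.09],[-0.13,0.36,0.18],[-0.19,0.53,0.26],[-0.26,0.71,0.35],[-0.32,0.89,0.44]], delta_rot=[[0,0,0.017],[0,0,0.034],[0,0,0.051],[0,0,0.068],[0,0,0.085]])

```text
clock: 4.68
position: [0.5307, -0.2829, 0.1197]
tool_rot: [3.141, 0.0, 0.263]
force: [-0.9, -0.4, -1.0]
grip_width: 0.0854
finger_force: 0.0
```

Run:
```python
from plan import *
s=monitor.observe(); print(s['clock'],s['position'],s['tool_rot'],s['qpos'].round(3),s['force'])
grab('scene','1');
plan((*s['position'],s['tool_rot'][2]),[(.5313,-.281,.04,.264),(.5313,-.281,.003,.264)],.005)
```

```text
4.6833 [ 0.5307274  -0.28293575  0.11968055] [3.14140823e+00 2.56366577e-04 2.63144047e-01] [-0.012  0.715  0.613  1.78  -0.542  0.821 -0.442] [-0.88402062 -0.41054471 -0.96053375]
lin [ 0.01  -0.015  0.795] rz -0.0 -> [ 0.5313 -0.2812  0.0402] 0.2631
lin [ 0.   -0.    0.37] rz -0.0 -> [ 0.5313 -0.2812  0.0032] 0.2631
```

View pics/scene_1.png

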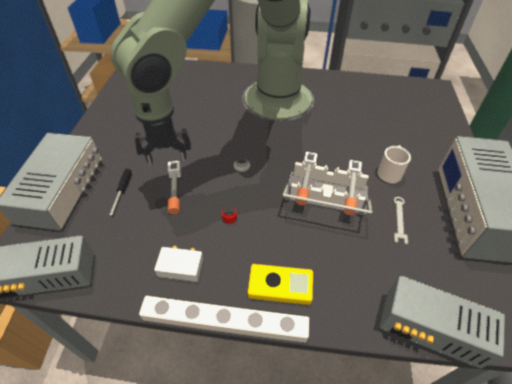

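The gripper is above the stick, fingers at about (162,145), with everything else undisturbed. Descending now.

Call:
apply_moves(linear=[[0,0,0.16],[0.01,-0.01,0.32],[0.01,-0.01,0.48],[0.01,-0.01,0.64],[0.01,-0.01,0.8]], delta_rot=[[0,0,0],[0,0,0],[0,0,0],[0,0,0],[0,0,0]])

```text
clock: 5.15
position: [0.5315, -0.2806, 0.0393]
tool_rot: [3.141, 0.0, 0.265]
force: [0.8, 0.0, 0.8]
grip_width: 0.0854
finger_force: 0.0
```

Call:
apply_moves(linear=[[0,0,0.1],[0,0,0.2],[0,0,0.3],[0,0,0.365],[0,0,0.365]], delta_rot=[[0,0,0],[0,0,0],[0,0,0],[0,0,0],[0,0,0]])

```text
clock: 5.57
position: [0.5314, -0.2796, 0.0027]
tool_rot: [-3.141, 0.001, 0.266]
force: [0.5, 0.1, -0.7]
grip_width: 0.0855
finger_force: 0.0
```

Call:
apply_moves(linear=[[0,0,0],[0,0,0],[0,0,0],[0,0,0],[0,0,0]], delta_rot=[[0,0,0],[0,0,0],[0,0,0],[0,0,0],[0,0,0]], gripper=-1, force=60)

```text
clock: 5.98
position: [0.532, -0.2797, 0.0042]
tool_rot: [3.141, -0.0, 0.267]
force: [0.2, 0.3, 0.1]
grip_width: 0.0257
finger_force: 0.0
```

Call:
apply_moves(linear=[[0,0,0],[0,0,0],[0,0,0],[0,0,0],[0,0,0]], delta_rot=[[0,0,0],[0,0,0],[0,0,0],[0,0,0],[0,0,0]])

```text
clock: 6.4
position: [0.532, -0.2797, 0.0043]
tool_rot: [3.141, -0.001, 0.267]
force: [-0.6, 1.5, 6.5]
grip_width: 0.0136
finger_force: 58.4
```

Call:
apply_moves(linear=[[0,0,-0.1],[0,0,-0.25],[0,0,-0.45],[0,0,-0.65],[0,0,-0.8]], delta_rot=[[0,0,0],[0,0,0],[0,0,0],[0,0,0],[0,0,0]])

```text
clock: 6.82
position: [0.5318, -0.2799, 0.0857]
tool_rot: [3.141, -0.0, 0.266]
force: [0.3, -0.9, -4.2]
grip_width: 0.014
finger_force: 59.0
```

Run:
```python
from plan import *
grab('top','2')
im,d=grab('scene','2'); s=monitor.observe(); print(s['clock'],s['position'],s['tool_rot'],s['grip_width'],s['finger_force'],s['force'],s['moment'])
a=np.load('top_2.npz')['im'][120:240,290:400,::-1]; b=im[110:230,120:230,::-1]
cv2.imwrite('pics/c2.png',np.hstack([cv2.resize(x,(390,425),interpolation=cv2.INTER_CUBIC) for x in(a,b)]))
```

```text
6.9167 [ 0.53275191 -0.28022244  0.08628257] [ 3.13965827e+00 -2.57654869e-03  2.66597968e-01] 0.01361475906651812 59.155622720718384 [ 0.38431432 -0.50108518 -4.537531  ] [-0.03368107 -0.02402617  0.02752456]
```

View pics/c2.png

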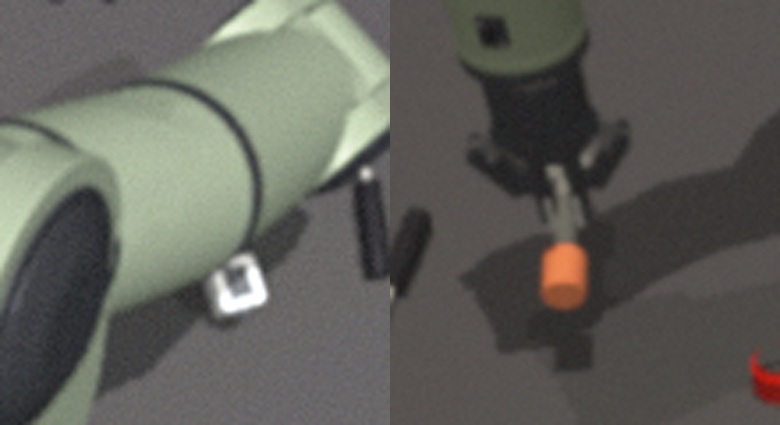

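The stick is held level, with the head near (237,287) in the left crop and the can near (563,275) in the right. I'll measure how it sits in the hand and plan the carry.

```bash
cat > inhand.py <<'E'
from m import *
import sys
def rep(tag):
    s=monitor.observe(); R=Ro.from_euler('xyz',s['tool_rot']).as_matrix(); p=s['position']
    for n in('scene','top'):
        P,im=pts(tag,n); T=(P-p)@R   # tool coords
        for nm,lo,hi in(('head',-.12,-.05),('tube',-.05,.05),('can',.05,.12)):
            k=(T[...,0]>lo)&(T[...,0]<hi)&(abs(T[...,1])<.03)&(T[...,2]>-.045)&(T[...,2]<.01)
            if k.sum()>15: q=T[k]; print(n,nm,k.sum(),'x',np.percentile(q[:,0],[2,98]).round(4),'y',np.percentile(q[:,1],[3,97]).round(4),'ztop',np.percentile(q[:,2],[5,95]).round(4))
rep(sys.argv[1])
E
python3 inhand.py 2
python3 - <<'E'
from plan import *
s=monitor.observe(); 
plan((*s['position'],s['tool_rot'][2]),[(.53,-.10,.17,.1),(.482,.195,.17,-.124)],.01)
print(s['qpos'].round(3))
E
```

```text
scene head 16 x [-0.069  -0.0555] y [-0.0162  0.017 ] ztop [-0.0189  0.0006]
scene tube 178 x [-0.0292  0.0428] y [-0.0183  0.0183] ztop [-0.0406 -0.0109]
scene can 203 x [0.0545 0.0945] y [-0.0144  0.0162] ztop [-0.0315 -0.0041]
top head 178 x [-0.1019 -0.0631] y [-0.0197  0.0125] ztop [-0.035  -0.0076]
lin [ 0.22 -0.87 -0.42] rz 0.04 -> [ 0.5311 -0.1905  0.1283] 0.1828
lin [ 0.15 -0.89 -0.42] rz 0.04 -> [ 0.5296 -0.1003  0.1703] 0.099
lin [-0.06 -1.    0.  ] rz 0.035 -> [ 0.5138 -0.0013  0.1703] 0.0257
lin [-0.13 -0.99  0.  ] rz 0.035 -> [0.4982 0.0973 0.1703] -0.0476
lin [-0.21 -0.97  0.  ] rz 0.035 -> [0.4819 0.1952 0.1703] -0.1209
[ 0.007  0.758  0.576  1.798 -0.577  0.757 -0.416]
```

Call:
apply_moves(linear=[[0.04,-0.17,-0.08],[0.09,-0.35,-0.17],[0.13,-0.52,-0.25],[0.18,-0.7,-0.34],[0.22,-0.87,-0.42]], delta_rot=[[0,0,0.008],[0,0,0.016],[0,0,0.024],[0,0,0.032],[0,0,0.04]])

```text
clock: 7.33
position: [0.5297, -0.1888, 0.1255]
tool_rot: [-3.141, 0.001, 0.182]
force: [0.4, 1.3, -4.8]
grip_width: 0.0137
finger_force: 59.1
```

Call:
apply_moves(linear=[[0.03,-0.18,-0.08],[0.06,-0.36,-0.17],[0.09,-0.53,-0.25],[0.12,-0.71,-0.34],[0.15,-0.89,-0.42]], delta_rot=[[0,0,0.008],[0,0,0.016],[0,0,0.024],[0,0,0.032],[0,0,0.04]])

```text
clock: 7.75
position: [0.5282, -0.0988, 0.1676]
tool_rot: [-3.141, 0.001, 0.098]
force: [1.2, -0.1, -4.3]
grip_width: 0.014
finger_force: 59.1
```

Call:
apply_moves(linear=[[-0.01,-0.2,0],[-0.02,-0.4,0],[-0.04,-0.6,0],[-0.05,-0.8,0],[-0.06,-1,0]], delta_rot=[[0,0,0.007],[0,0,0.014],[0,0,0.021],[0,0,0.028],[0,0,0.035]])

```text
clock: 8.17
position: [0.5121, 0.0002, 0.1672]
tool_rot: [3.141, 0.001, 0.025]
force: [1.2, 0.4, -2.6]
grip_width: 0.0134
finger_force: 59.2
```

Call:
apply_moves(linear=[[-0.03,-0.2,0],[-0.05,-0.4,0],[-0.08,-0.59,0],[-0.1,-0.79,0],[-0.13,-0.99,0]], delta_rot=[[0,0,0.007],[0,0,0.014],[0,0,0.021],[0,0,0.028],[0,0,0.035]])

```text
clock: 8.58
position: [0.4967, 0.0988, 0.1672]
tool_rot: [3.141, 0.001, -0.048]
force: [1.5, 0.2, -4.2]
grip_width: 0.0139
finger_force: 59.2
```

Call:
apply_moves(linear=[[-0.04,-0.2,0],[-0.08,-0.4,0],[-0.13,-0.6,0],[-0.17,-0.78,0],[-0.21,-0.97,0]], delta_rot=[[0,0,0.007],[0,0,0.014],[0,0,0.021],[0,0,0.028],[0,0,0.035]])

```text
clock: 9.0
position: [0.4802, 0.1965, 0.1672]
tool_rot: [3.141, 0.001, -0.121]
force: [0.7, 0.3, -4.5]
grip_width: 0.0136
finger_force: 59.2
```

Call:
apply_moves(linear=[[0,0,0],[0,0,0],[0,0,0],[0,0,0],[0,0,0]], delta_rot=[[0,0,0],[0,0,0],[0,0,0],[0,0,0],[0,0,0]])

```text
clock: 9.42
position: [0.481, 0.1949, 0.1678]
tool_rot: [3.141, 0.0, -0.122]
force: [0.4, 0.6, -5.0]
grip_width: 0.0134
finger_force: 59.3
```

```bash
python3 - <<'E'
from plan import *
grab('scene','3'); grab('top','3'); s=monitor.observe(); print(s['qpos'].round(3),s['position'],s['tool_rot'])
plan((*s['position'],s['tool_rot'][2]),[(.482,.195,.09,-.124),(.482,.195,.07,-.124),(.482,.195,.041,-.124)],.005)
E
python3 inhand.py 3
```

```text
[-1.102  0.604  0.866  1.969 -0.612  0.852 -1.594] [0.48103753 0.19510105 0.16780317] [ 3.14156582e+00 -3.97193071e-06 -1.21724606e-01]
lin [ 0.01 -0.    0.78] rz 0.0 -> [0.482  0.195  0.0898] -0.1217
lin [-0.  -0.   0.2] rz 0.0 -> [0.482  0.195  0.0698] -0.1217
lin [-0.   -0.    0.29] rz 0.0 -> [0.482  0.195  0.0408] -0.1217
scene tube 237 x [-0.0443  0.039 ] y [-0.0191  0.0198] ztop [-0.0429 -0.0107]
scene can 230 x [0.0549 0.0954] y [-0.0146  0.0164] ztop [-0.0298 -0.0022]
top head 268 x [-0.1019 -0.0528] y [-0.0168  0.0177] ztop [-0.0354 -0.0101]
top tube 92 x [-0.049  -0.0081] y [-0.0072  0.0203] ztop [-0.0306 -0.0141]
top can 48 x [0.0521 0.0903] y [0.0103 0.0172] ztop [-0.0276 -0.0109]
```

Call:
apply_moves(linear=[[0,0,0.16],[0.01,0,0.32],[0.01,0,0.48],[0.01,0,0.64],[0.01,0,0.78]], delta_rot=[[0,0,0],[0,0,0],[0,0,0],[0,0,0],[0,0,0]])

```text
clock: 9.93
position: [0.4819, 0.1952, 0.0889]
tool_rot: [3.141, 0.0, -0.121]
force: [0.5, -0.4, -4.8]
grip_width: 0.0138
finger_force: 59.4
```

Call:
apply_moves(linear=[[0,0,0.04],[0,0,0.08],[0,0,0.12],[0,0,0.16],[0,0,0.2]], delta_rot=[[0,0,0],[0,0,0],[0,0,0],[0,0,0],[0,0,0]])

```text
clock: 10.35
position: [0.4822, 0.1957, 0.07]
tool_rot: [-3.141, -0.001, -0.121]
force: [-0.8, 0.8, -3.8]
grip_width: 0.0136
finger_force: 59.3
```

Run:
```python
from plan import *
im,_=grab('scene','4'); im2,_=grab('top','4'); s=monitor.observe(); print(s['position'],s['tool_rot'],s['force'])
cv2.imwrite('pics/c4.png',np.hstack([cv2.resize(x[...,::-1],(395,400),interpolation=cv2.INTER_CUBIC) for x in(im[135:245,270:380],im2[140:250,140:250])]))
```

```text
[0.48179407 0.19559853 0.06956899] [ 3.14152755e+00  2.42618577e-04 -1.20697873e-01] [ 0.86790668  0.44181955 -4.23444494]
```

View pics/c4.png

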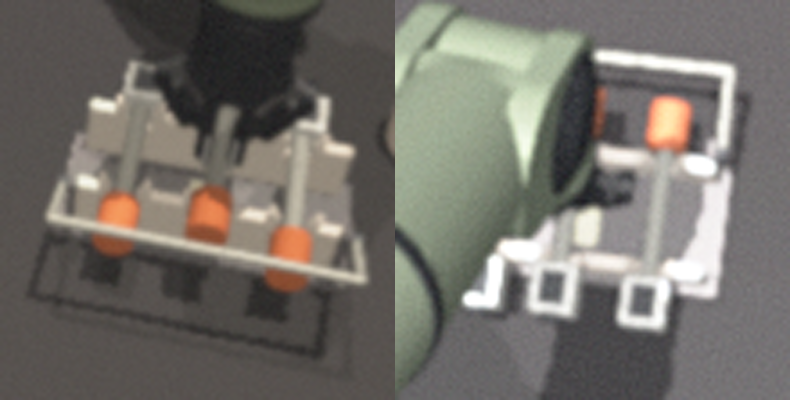

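The held stick is centred over the middle slot, with its can at (210,215) and its head at (552,288), parallel to the parked sticks. Lowering.

Call:
apply_moves(linear=[[0,0,0.05],[0,0,0.1],[0,0,0.15],[0,0,0.2],[0,0,0.24]], delta_rot=[[0,0,0],[0,0,0],[0,0,0],[0,0,0],[0,0,0]])

```text
clock: 10.87
position: [0.4818, 0.1955, 0.0451]
tool_rot: [3.141, 0.0, -0.121]
force: [-0.2, -0.3, -3.9]
grip_width: 0.0143
finger_force: 59.3
```

Call:
apply_moves(linear=[[0,0,0.01],[0,0,0.02],[0,0,0.03],[0,0,0.04],[0,0,0.04]], delta_rot=[[0,0,0],[0,0,0],[0,0,0],[0,0,0],[0,0,0]])

```text
clock: 11.28
position: [0.482, 0.1956, 0.0418]
tool_rot: [-3.142, -0.0, -0.121]
force: [0.0, 1.1, -2.7]
grip_width: 0.0138
finger_force: 59.3
```

Contact is just starting, since the weight on the wrist is dropping. A little further.

Call:
apply_moves(linear=[[0,0,0.005],[0,0,0.01],[0,0,0.01],[0,0,0.01],[0,0,0.01]], delta_rot=[[0,0,0],[0,0,0],[0,0,0],[0,0,0],[0,0,0]])

```text
clock: 11.7
position: [0.4821, 0.1956, 0.0414]
tool_rot: [-3.141, -0.0, -0.121]
force: [-3.5, -0.9, 12.9]
grip_width: 0.014
finger_force: 61.3
```

Call:
apply_moves(linear=[[0,0,0.005],[0,0,0.01],[0,0,0.01],[0,0,0.01],[0,0,0.01]], delta_rot=[[0,0,0],[0,0,0],[0,0,0],[0,0,0],[0,0,0]])

```text
clock: 12.12
position: [0.4821, 0.1956, 0.0412]
tool_rot: [-3.14, -0.0, -0.121]
force: [-10.1, -1.3, 33.4]
grip_width: 0.014
finger_force: 63.6
```

Seated: firm support at the expected height. I'll take the press off, open part-way and lift.

Call:
apply_moves(linear=[[0,0,-0.01],[0,0,-0.015],[0,0,-0.015],[0,0,-0.015],[0,0,-0.015]], delta_rot=[[0,0,0],[0,0,0],[0,0,0],[0,0,0],[0,0,0]])

```text
clock: 12.53
position: [0.4821, 0.1956, 0.0415]
tool_rot: [-3.141, -0.0, -0.121]
force: [-2.6, -0.9, 8.3]
grip_width: 0.0139
finger_force: 60.3
```

Call:
apply_moves(linear=[[0,0,0],[0,0,0],[0,0,0],[0,0,0],[0,0,0]], delta_rot=[[0,0,0],[0,0,0],[0,0,0],[0,0,0],[0,0,0]], gripper=-0.1)

```text
clock: 12.95
position: [0.4819, 0.1956, 0.0413]
tool_rot: [3.142, 0.0, -0.121]
force: [1.1, -0.2, 1.0]
grip_width: 0.0384
finger_force: 0.0
```

Call:
apply_moves(linear=[[0,0,-0.03],[0,0,-0.1],[0,0,-0.25],[0,0,-0.45],[0,0,-0.65]], delta_rot=[[0,0,0],[0,0,0],[0,0,0],[0,0,0],[0,0,0]])

```text
clock: 13.37
position: [0.4817, 0.1952, 0.1074]
tool_rot: [3.141, 0.0, -0.121]
force: [1.0, 1.3, 0.0]
grip_width: 0.0385
finger_force: 0.0
```

Call:
apply_moves(linear=[[0,0,-0.2],[0,0,-0.4],[0,0,-0.6],[0,0,-0.8],[0,0,-1]], delta_rot=[[0,0,0],[0,0,0],[0,0,0],[0,0,0],[0,0,0]])

```text
clock: 13.78
position: [0.4817, 0.1953, 0.2079]
tool_rot: [-3.142, -0.0, -0.121]
force: [0.0, 1.0, -0.2]
grip_width: 0.0382
finger_force: 0.0
```

Run:
```python
from plan import *
from m import pts
s=monitor.observe(); print(s['clock'],s['position'],s['tool_rot'],s['force'])
grab('scene','5'); grab('top','5')
c0=np.array([.4819,.195]); a=-.1239; R2=np.array([[np.cos(a),-np.sin(a)],[np.sin(a),np.cos(a)]])
for n in('scene','top'):
    P,im=pts('5',n); L=(P[...,:2]-c0)@R2; X,Y,Z=L[...,0],L[...,1],P[...,2]
    for y0 in(-.07,0,.07):
        for nm,x0,x1 in(('head',-.1,-.06),('tube',-.03,.03),('can',.058,.1)):
            k=(X>x0)&(X<x1)&(abs(Y-y0)<.025)&(Z>.045)&(Z<.1)
            if k.sum()>10: print(n,y0,nm,k.sum(),'x',np.percentile(X[k],[3,97]).round(4),'y',np.percentile(Y[k],[3,97]).round(4),'z',np.percentile(Z[k],[50,95]).round(4))
    k=(X>.075)&(X<.16)&(abs(Y)<.14)&(Z>.075)&(Z<.13); print(n,'bail?',k.sum(),np.median(X[k]),np.median(Z[k]),np.percentile(Y[k],[1,99]) if k.sum() else 0)
```

```text
13.7833 [0.48171516 0.19527776 0.20786335] [-3.14151646e+00 -4.74655799e-05 -1.21297343e-01] [ 0.03417757  1.00529551 -0.18810242]
scene -0.07 head 85 x [-0.0945 -0.0617] y [-0.0874 -0.0547] z [0.0727 0.0756]
scene -0.07 tube 76 x [-0.028  0.028] y [-0.0786 -0.0637] z [0.0608 0.0637]
scene -0.07 can 129 x [0.06   0.0955] y [-0.0854 -0.0556] z [0.067  0.0724]
scene 0 head 96 x [-0.0956 -0.0608] y [-0.017   0.0171] z [0.073  0.0758]
scene 0 tube 76 x [-0.0276  0.0268] y [-0.0072  0.0075] z [0.0614 0.0641]
scene 0 can 137 x [0.0593 0.0953] y [-0.0148  0.0158] z [0.0669 0.0717]
scene 0.07 head 98 x [-0.0936 -0.0611] y [0.0518 0.0868] z [0.0729 0.076 ]
scene 0.07 tube 81 x [-0.0272  0.028 ] y [0.0625 0.0766] z [0.0614 0.0642]
scene 0.07 can 142 x [0.0598 0.0966] y [0.0539 0.0849] z [0.0657 0.0723]
scene bail? 305 0.12007672712311429 0.10026676564976168 [-0.12204426  0.11993148]
top -0.07 head 176 x [-0.0978 -0.0604] y [-0.0858 -0.0513] z [0.0726 0.0773]
top -0.07 tube 105 x [-0.0279  0.0286] y [-0.0754 -0.0606] z [0.0605 0.065 ]
top -0.07 can 117 x [0.059  0.0894] y [-0.084  -0.0529] z [0.0686 0.074 ]
top 0 head 183 x [-0.0974 -0.0614] y [-0.0175  0.0174] z [0.0727 0.0772]
top 0 tube 85 x [-0.0292  0.0181] y [-0.0072  0.0075] z [0.0606 0.0642]
top 0 can 90 x [0.0613 0.0884] y [-0.0124  0.0151] z [0.0688 0.0737]
top 0.07 head 103 x [-0.0981 -0.062 ] y [0.0519 0.0709] z [0.0708 0.077 ]
top bail? 163 0.11344310817747857 0.09965128193229132 [-0.12023918  0.01867125]
```

The stick lies seated at the same heights as the parked ones. The bail bar sits near rack x 0.119, z 0.098, so the bail angle is about 2.7. I'll grip the bar at rack y = -35 mm, between sticks, and plan the arc.

```bash
cat > arc.py <<'E'
from plan import *
c0=np.array([.4819,.195]); a=-.1239; R2=np.array([[np.cos(a),-np.sin(a)],[np.sin(a),np.cos(a)]])
def W(x,y): return c0+R2@[x,y]
def L(p): return (np.array(p)[:2]-c0)@R2
E
python3 - <<'E'
from arc import *
from m import pts
for n in('scene','top'):
    P,im=pts('5' if n=='scene' else '0',n); q=(P[...,:2]-c0)@R2; X,Y,Z=q[...,0],q[...,1],P[...,2]
    for ys in((-.1,-.05),(-.05,-.02),(.02,.1)):
        k=(X>.1)&(X<.14)&(Y>ys[0])&(Y<ys[1])&(Z>.08)&(Z<.12)
        if k.sum(): print(n,ys,k.sum(),np.percentile(X[k],[5,50,95]).round(4),np.percentile(Z[k],[10,50,95]).round(4))
s=monitor.observe(); y=a+np.pi/2
plan((*s['position'],s['tool_rot'][2]),[(*W(.119,-.035),.14,y),(*W(.119,-.035),.083,y)],.01)
E
```

```text
scene (-0.1, -0.05) 54 [0.1164 0.1208 0.1231] [0.0977 0.1007 0.1036]
scene (-0.05, -0.02) 32 [0.117  0.1204 0.123 ] [0.0964 0.1008 0.1036]
scene (0.02, 0.1) 89 [0.1156 0.1202 0.1226] [0.0977 0.1007 0.1031]
top (-0.1, -0.05) 42 [0.1112 0.1151 0.1187] [0.0974 0.1012 0.1049]
top (-0.05, -0.02) 26 [0.1115 0.1145 0.1182] [0.0964 0.1007 0.1035]
top (0.02, 0.1) 68 [0.1117 0.1148 0.1191] [0.0973 0.1017 0.1054]
lin [0.39 0.12 0.23] rz -0.25 -> [0.5202 0.1791 0.1862] 0.4025
lin [0.28 0.3  0.23] rz -0.25 -> [0.5577 0.1625 0.1632] 0.9261
lin [0.09 0.4  0.23] rz -0.25 -> [0.5951 0.1456 0.1402] 1.4497
lin [0.   0.01 0.57] rz 0.0 -> [0.5961 0.1455 0.0832] 1.4497
```

Call:
apply_moves(linear=[[0.08,0.02,0.05],[0.16,0.05,0.09],[0.23,0.07,0.14],[0.31,0.1,0.18],[0.39,0.12,0.23]], delta_rot=[[0,0,-0.05],[0,0,-0.1],[0,0,-0.15],[0,0,-0.2],[0,0,-0.25]])

```text
clock: 14.3
position: [0.5193, 0.1786, 0.1831]
tool_rot: [-3.142, 0.0, 0.408]
force: [0.3, -0.5, 0.1]
grip_width: 0.0387
finger_force: 0.0
```

Call:
apply_moves(linear=[[0.06,0.06,0.05],[0.11,0.12,0.09],[0.17,0.18,0.14],[0.22,0.24,0.18],[0.28,0.3,0.23]], delta_rot=[[0,0,-0.05],[0,0,-0.1],[0,0,-0.15],[0,0,-0.2],[0,0,-0.25]])

```text
clock: 14.72
position: [0.5568, 0.1619, 0.1601]
tool_rot: [-3.141, 0.0, 0.931]
force: [0.5, -1.0, 0.6]
grip_width: 0.0386
finger_force: 0.0
```

Call:
apply_moves(linear=[[0.02,0.08,0.05],[0.04,0.16,0.09],[0.05,0.24,0.14],[0.07,0.32,0.18],[0.09,0.4,0.23]], delta_rot=[[0,0,-0.05],[0,0,-0.1],[0,0,-0.15],[0,0,-0.2],[0,0,-0.25]])

```text
clock: 15.13
position: [0.5942, 0.145, 0.137]
tool_rot: [-3.141, 0.0, 1.455]
force: [-0.9, -1.2, 0.8]
grip_width: 0.0384
finger_force: 0.0
```

Call:
apply_moves(linear=[[0,0,0],[0,0,0],[0,0,0],[0,0,0],[0,0,0]], delta_rot=[[0,0,0],[0,0,0],[0,0,0],[0,0,0],[0,0,0]])

```text
clock: 15.55
position: [0.5938, 0.1459, 0.1375]
tool_rot: [3.142, -0.0, 1.449]
force: [-1.0, -0.4, -0.4]
grip_width: 0.0386
finger_force: 0.0
```

Run:
```python
from arc import *
s=monitor.observe(); print(s['position'],L(s['position']),s['tool_rot'],s['qpos'].round(2))
im,d=grab('scene','6'); cv2.imwrite('pics/c6.png',cv2.resize(im[110:250,250:400,::-1],(600,560),interpolation=cv2.INTER_CUBIC))
plan((*s['position'],s['tool_rot'][2]),[(*W(.118,-.035),.083,a+np.pi/2)],.01)
```

```text
[0.59375809 0.14592672 0.13753139] [ 0.11706525 -0.03487331] [ 3.14153682e+00 -3.78141553e-05  1.44888001e+00] [-0.59  0.65  0.38  1.73 -0.31  0.82 -0.19]
lin [-0.    0.01  0.55] rz 0.0 -> [0.5948 0.1458 0.0825] 1.4489
```

View pics/c6.png

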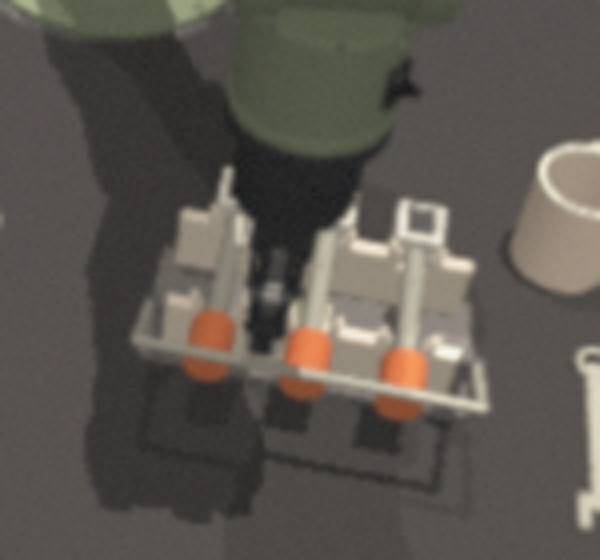

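All three sticks are seated, cans at (212,345), (308,362) and (402,382). The fingers are in the gap at (270,300), above the bar. Descending and gripping lightly.

Call:
apply_moves(linear=[[0,0,0.14],[0,0.01,0.28],[0,0.01,0.42],[0,0.01,0.55],[0,0.01,0.55]], delta_rot=[[0,0,0],[0,0,0],[0,0,0],[0,0,0],[0,0,0]])

```text
clock: 16.02
position: [0.5936, 0.1452, 0.0795]
tool_rot: [-3.138, 0.002, 1.45]
force: [-0.9, -0.3, -0.2]
grip_width: 0.0384
finger_force: 0.0
```

Call:
apply_moves(linear=[[0,0,0],[0,0,0],[0,0,0],[0,0,0],[0,0,0]], delta_rot=[[0,0,0],[0,0,0],[0,0,0],[0,0,0],[0,0,0]], gripper=-1, force=25)

```text
clock: 16.43
position: [0.5945, 0.1454, 0.0825]
tool_rot: [-3.141, 0.0, 1.45]
force: [-4.8, 0.3, -3.3]
grip_width: 0.0071
finger_force: 25.5
```

Run:
```python
from arc import *
s=monitor.observe(); print(s['position'],L(s['position']),s['tool_rot'],s['grip_width'],s['finger_force'],s['force'])
x=L(s['position'])[0]; th0=np.arccos((.056-x)/.07); z0=.068+.07*np.sin(th0); print(th0,z0,'bar above tcp',z0-s['position'][2])
t=np.linspace(th0,0,26)
X=.056-.07*np.cos(t); Z=.068+.07*np.sin(t)
for i in range(5):
    print([[0,round((X[5*i+j]-X[5*i])/.1,2),round(-(Z[5*i+j]-Z[5*i])/.1,2)] for j in range(1,6)])
```

```text
[0.59453488 0.14544896 0.08251081] [ 0.11789512 -0.03525141] [-3.14067650e+00  4.01378240e-06  1.45006019e+00] 0.007085008057677035 25.544229447841644 [-4.75256     0.30639424 -3.2647312 ]
2.6556092339055213 0.10069546984404498 bar above tcp 0.018184657866521375
[[0, np.float64(-0.04), np.float64(-0.06)], [0, np.float64(-0.08), np.float64(-0.12)], [0, np.float64(-0.13), np.float64(-0.18)], [0, np.float64(-0.19), np.float64(-0.23)], [0, np.float64(-0.25), np.float64(-0.27)]]
[[0, np.float64(-0.07), np.float64(-0.04)], [0, np.float64(-0.13), np.float64(-0.06)], [0, np.float64(-0.21), np.float64(-0.09)], [0, np.float64(-0.28), np.float64(-0.1)], [0, np.float64(-0.35), np.float64(-0.1)]]
[[0, np.float64(-0.07), np.float64(0.0)], [0, np.float64(-0.15), np.float64(0.01)], [0, np.float64(-0.22), np.float64(0.03)], [0, np.float64(-0.29), np.float64(0.06)], [0, np.float64(-0.36), np.float64(0.09)]]
[[0, np.float64(-0.06), np.float64(0.04)], [0, np.float64(-0.12), np.float64(0.09)], [0, np.float64(-0.17), np.float64(0.14)], [0, np.float64(-0.22), np.float64(0.19)], [0, np.float64(-0.26), np.float64(0.26)]]
[[0, np.float64(-0.03), np.float64(0.07)], [0, np.float64(-0.06), np.float64(0.14)], [0, np.float64(-0.08), np.float64(0.21)], [0, np.float64(-0.09), np.float64(0.28)], [0, np.float64(-0.1), np.float64(0.35)]]
```

Call:
apply_moves(linear=[[0,-0.04,-0.06],[0,-0.08,-0.12],[0,-0.13,-0.18],[0,-0.19,-0.23],[0,-0.25,-0.27]], delta_rot=[[0,0,0],[0,0,0],[0,0,0],[0,0,0],[0,0,0]])

```text
clock: 16.85
position: [0.5718, 0.1482, 0.1114]
tool_rot: [3.137, -0.001, 1.449]
force: [9.6, -2.5, 8.4]
grip_width: 0.0072
finger_force: 25.7
```

Call:
apply_moves(linear=[[0,-0.07,-0.04],[0,-0.13,-0.06],[0,-0.21,-0.09],[0,-0.28,-0.1],[0,-0.35,-0.1]], delta_rot=[[0,0,0],[0,0,0],[0,0,0],[0,0,0],[0,0,0]])

```text
clock: 17.27
position: [0.5373, 0.1525, 0.122]
tool_rot: [3.136, -0.002, 1.449]
force: [4.0, -3.3, 23.7]
grip_width: 0.0068
finger_force: 27.6
```

Call:
apply_moves(linear=[[0,-0.07,0],[0,-0.15,0.01],[0,-0.22,0.03],[0,-0.29,0.06],[0,-0.36,0.09]], delta_rot=[[0,0,0],[0,0,0],[0,0,0],[0,0,0],[0,0,0]])

```text
clock: 17.68
position: [0.4992, 0.1571, 0.1122]
tool_rot: [3.141, -0.002, 1.45]
force: [-5.1, -1.6, 12.3]
grip_width: 0.0066
finger_force: 27.9
```

Run:
```python
from arc import *
s=monitor.observe(); print(s['position'],L(s['position']),s['tool_rot'],s['grip_width'],s['finger_force'],s['force'],s['qpos'].round(2))
```

```text
[0.49916092 0.15713214 0.11217313] [ 0.02180843 -0.03544441] [ 3.14102073e+00 -1.60926453e-03  1.44976760e+00] 0.00656773818674292 27.942137718200684 [-5.08384817 -1.64697097 12.30998258] [-0.69  0.56  0.37  1.98 -0.33  0.65 -0.23]
```

Call:
apply_moves(linear=[[0,-0.06,0.04],[0,-0.12,0.09],[0,-0.17,0.14],[0,-0.22,0.19],[0,-0.26,0.26]], delta_rot=[[0,0,0],[0,0,0],[0,0,0],[0,0,0],[0,0,0]])

```text
clock: 18.1
position: [0.4725, 0.1604, 0.0852]
tool_rot: [-3.14, -0.001, 1.45]
force: [-8.1, 1.4, 8.3]
grip_width: 0.0066
finger_force: 28.8
```

Call:
apply_moves(linear=[[0,-0.03,0.07],[0,-0.06,0.14],[0,-0.08,0.21],[0,-0.09,0.28],[0,-0.1,0.34]], delta_rot=[[0,0,0],[0,0,0],[0,0,0],[0,0,0],[0,0,0]])

```text
clock: 18.52
position: [0.4622, 0.1616, 0.0505]
tool_rot: [-3.139, -0.0, 1.451]
force: [-6.4, 0.8, 3.0]
grip_width: 0.0066
finger_force: 29.3
```

Run:
```python
from arc import *
s=monitor.observe(); print(s['position'],L(s['position']),s['tool_rot'],s['grip_width'],s['finger_force'],s['force'])
```

```text
[0.46216619 0.16158639 0.05046667] [-0.01545318 -0.03559624] [-3.13911228e+00 -1.62259425e-05  1.45078849e+00] 0.0065771283147495726 29.336157739162445 [-6.39657719  0.81947895  3.03679269]
```

Call:
apply_moves(linear=[[0,0,0.01],[0,0,0.02],[0,0,0.02],[0,0,0.02],[0,0,0.02]], delta_rot=[[0,0,0],[0,0,0],[0,0,0],[0,0,0],[0,0,0]])

```text
clock: 18.93
position: [0.4621, 0.1616, 0.0487]
tool_rot: [-3.139, 0.0, 1.451]
force: [-8.8, 1.1, -0.5]
grip_width: 0.0068
finger_force: 29.1
```

Call:
apply_moves(linear=[[0,0,0],[0,0,0],[0,0,0],[0,0,0],[0,0,0]], delta_rot=[[0,0,0],[0,0,0],[0,0,0],[0,0,0],[0,0,0]], gripper=-0.4)

```text
clock: 19.35
position: [0.4642, 0.1613, 0.0485]
tool_rot: [3.141, -0.0, 1.45]
force: [0.1, -0.5, 0.1]
grip_width: 0.0254
finger_force: 0.0
```

Call:
apply_moves(linear=[[0,0,-0.05],[0,0,-0.15],[0,0,-0.25],[0,0,-0.35],[0,0,-0.45]], delta_rot=[[0,0,0],[0,0,0],[0,0,0],[0,0,0],[0,0,0]])

```text
clock: 19.77
position: [0.4642, 0.1614, 0.0947]
tool_rot: [3.141, -0.0, 1.45]
force: [-0.7, 1.3, 0.2]
grip_width: 0.0255
finger_force: 0.0
```

Run:
```python
from arc import *
from m import pts
s=monitor.observe(); print(s['position'],L(s['position']),s['force'])
grab('scene','7'); P,im=pts('7','scene'); q=(P[...,:2]-c0)@R2; X,Y,Z=q[...,0],q[...,1],P[...,2]
for ys in((-.11,-.085),(.015,.055),(.085,.11)):
    k=(X>-.03)&(X<.01)&(Y>ys[0])&(Y<ys[1])&(Z>.05)&(Z<.11)
    print(ys,k.sum(),np.percentile(X[k],[5,50,95]).round(4),np.percentile(Z[k],[10,50,95]).round(4)) if k.sum() else print(ys,0)
cv2.imwrite('pics/c7.png',cv2.resize(im[110:250,250:400,::-1].astype(np.uint8),(600,560),interpolation=cv2.INTER_CUBIC))
```

```text
[0.46421102 0.16135137 0.09473113] [-0.01339497 -0.03557675] [-0.66831049  1.31954598  0.18629354]
(-0.11, -0.085) 19 [-0.0157 -0.0123 -0.0091] [0.0693 0.0736 0.0754]
(0.015, 0.055) 35 [-0.0177 -0.0128 -0.0099] [0.0697 0.0727 0.0755]
(0.085, 0.11) 22 [-0.0155 -0.0134 -0.01  ] [0.0701 0.0729 0.0744]
```

View pics/c7.png

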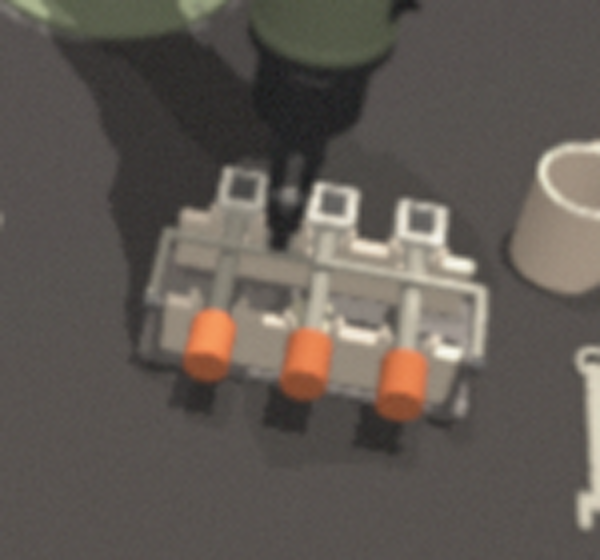

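The bail is nearly flat over the three sticks, with its bar from (170,235) to (480,290), but perhaps 1–2 mm high. I'll press it home with closed fingertips.

Call:
apply_moves(linear=[[0,0,0],[0,0,0],[0,0,0],[0,0,0],[0,0,0]], delta_rot=[[0,0,0],[0,0,0],[0,0,0],[0,0,0],[0,0,0]], gripper=-1)

```text
clock: 20.23
position: [0.4639, 0.1611, 0.0929]
tool_rot: [-3.141, 0.0, 1.45]
force: [-0.0, -0.3, 0.7]
grip_width: -0.0001
finger_force: 0.0
```

Call:
apply_moves(linear=[[0,0,0.05],[0,0,0.1],[0,0,0.14],[0,0,0.18],[0,0,0.2]], delta_rot=[[0,0,0],[0,0,0],[0,0,0],[0,0,0],[0,0,0]])

```text
clock: 20.65
position: [0.4638, 0.1611, 0.0725]
tool_rot: [-3.141, 0.0, 1.45]
force: [-0.8, 0.3, 0.9]
grip_width: -0.0002
finger_force: 0.4
```

Call:
apply_moves(linear=[[0,0,0.005],[0,0,0.01],[0,0,0.015],[0,0,0.02],[0,0,0.02]], delta_rot=[[0,0,0],[0,0,0],[0,0,0],[0,0,0],[0,0,0]])

```text
clock: 21.07
position: [0.4641, 0.1612, 0.0717]
tool_rot: [3.141, -0.0, 1.45]
force: [-3.7, -1.3, 11.0]
grip_width: -0.0001
finger_force: 5.7
```

Call:
apply_moves(linear=[[0,0,0.005],[0,0,0.005],[0,0,0.005],[0,0,0.005],[0,0,0.005]], delta_rot=[[0,0,0],[0,0,0],[0,0,0],[0,0,0],[0,0,0]])

```text
clock: 21.48
position: [0.4641, 0.1612, 0.0715]
tool_rot: [3.141, -0.001, 1.45]
force: [-4.8, -2.4, 18.5]
grip_width: -0.0
finger_force: 9.3
```

Call:
apply_moves(linear=[[0,0,-0.1],[0,0,-0.3],[0,0,-0.5],[0,0,-0.75],[0,0,-1]], delta_rot=[[0,0,0],[0,0,0],[0,0,0],[0,0,0],[0,0,0]])

```text
clock: 21.9
position: [0.4639, 0.161, 0.1722]
tool_rot: [-3.141, 0.0, 1.45]
force: [-0.0, -0.2, -0.3]
grip_width: 0.0003
finger_force: 0.0
```

Call:
apply_moves(linear=[[0,0,-0.2],[0,0,-0.4],[0,0,-0.6],[0,0,-0.6],[0,0,-0.6]], delta_rot=[[0,0,0],[0,0,0],[0,0,0],[0,0,0],[0,0,0]])

```text
clock: 22.32
position: [0.4644, 0.1616, 0.2318]
tool_rot: [3.14, -0.002, 1.45]
force: [-0.7, -0.3, -0.5]
grip_width: 0.0001
finger_force: 0.0
```

Run:
```python
from arc import *
from m import pts
s=monitor.observe(); print(s['clock'],s['position'],s['force'])
grab('scene','8'); P,im=pts('8','scene'); q=(P[...,:2]-c0)@R2; X,Y,Z=q[...,0],q[...,1],P[...,2]
for ys in((-.11,-.085),(-.055,-.015),(.015,.055),(.085,.11)):
    k=(X>-.03)&(X<.01)&(Y>ys[0])&(Y<ys[1])&(Z>.05)&(Z<.11)
    print(ys,k.sum(),np.percentile(X[k],[5,50,95]).round(4),np.percentile(Z[k],[10,50,95]).round(4))
for y0 in(-.07,0,.07):
    for nm,x0,x1 in(('head',-.1,-.06),('can',.058,.1)):
        k=(X>x0)&(X<x1)&(abs(Y-y0)<.025)&(Z>.045)&(Z<.1); print(y0,nm,np.percentile(X[k],[3,97]).round(4),np.percentile(Y[k],[3,97]).round(4),np.percentile(Z[k],95).round(4))
```

```text
22.3167 [0.46437556 0.16157352 0.23183156] [-0.74414718 -0.28318028 -0.51002552]
(-0.11, -0.085) 22 [-0.0173 -0.012  -0.01  ] [0.0665 0.0701 0.0737]
(-0.055, -0.015) 35 [-0.018  -0.0129 -0.0105] [0.0667 0.0699 0.0724]
(0.015, 0.055) 35 [-0.0165 -0.0125 -0.0099] [0.0672 0.0705 0.0724]
(0.085, 0.11) 24 [-0.0164 -0.0133 -0.0105] [0.0678 0.0707 0.0729]
-0.07 head [-0.0923 -0.0608] [-0.0875 -0.0547] 0.0753
-0.07 can [0.06   0.0958] [-0.0857 -0.0556] 0.0723
0 head [-0.0934 -0.0606] [-0.017   0.0173] 0.0752
0 can [0.06   0.0955] [-0.0154  0.0156] 0.0723
0.07 head [-0.0938 -0.0614] [0.0518 0.0875] 0.075
0.07 can [0.0602 0.0965] [0.0539 0.0851] 0.0718
```

View pics/scene_8.png

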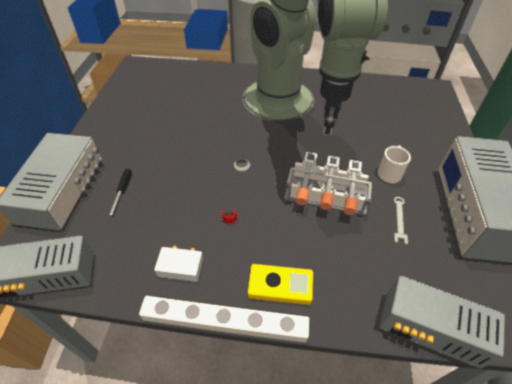

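The bail is fully down: the bar is about 2.5 mm lower than before the press and now at its closed height. The three sticks lie seated at (303,180), (330,185) and (355,188), the bystanders haven't moved, and the arm is clear. Handing in.

```bash
python3 -c "
from workcell import workorder; print(workorder.job_done())"
```

```text
the job is handed in; nothing more can be done
None
```

The loose stick is seated in the middle berth with its head at the same end as the others, the bail is pressed fully down over all three sticks, and I handed the job in at about 22 s of the 64 s allowed; the parked sticks and bystanders look unmoved in the last picture.

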